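# Clamp a wing spar in the gluing fixture

### The arm

A 6-joint arm with a two-finger parallel gripper is mounted at the origin on the work surface. World frame = base frame: x ahead of the robot, y to its left, z up, the work surface at z = 0. Lengths are in m, angles in rad, forces in N, time in s.
With the tool pointing down it reaches from about 0.35 to 0.875 m from the base axis. Payload 15.5 kg.
Tool frame: the origin (TCP) lies between the finger pads; the fingertips stand 11 mm ahead of it and the grasp point (between the pads) lies 8 mm behind it (nose_length is the distance from the TCP to the fingertips, in m); z points along the fingers, y is the direction in which the jaws open and shut (so a half turn about z gives the same grasp; the last joint's range is limited). The gripper opens to 85 mm and grips with 20 to 120 N. Pads are 22 mm wide; open, the fingers measure 114 mm over their backs; the gripper's body (76 mm by 85 mm) begins 54 mm behind the grasp point. The pads swing forward as they close: fully open they stand 13 mm farther back than shut.
Start: joints at [-1.417, 0.494, 1.345, -0, 1.302, -0.096], TCP at [0.155, -0.606, 0.242] pointing down, gripper open.
Joint ranges: [-2.91, 2.91], [-0.82, 2.16], [0.22, 2.67], [-1.22, 4.37], [0.12, 2.79], [-3.08, 3.08]. Speed limits (rad/s): [1.89, 1.89, 2.57, 3.01, 3.01, 3.01].

### API

Orientations are given as a rotation vector (axis times angle).
In Python, from station import sense, grab_frame, close_job, nose_length gives the robot as it stands.
- The arm moves only by the tool drive_tool, never from a script. Its argument "moves" is a list of rows, each a list of 5 numbers: the shift along the tool's x, y, z in mm, then the turn about the tool's z in units of 6 degrees (1.0 is 6 degrees), then the closure, from -1 (fully open) to 1 (shut), so that 0 is half open. In form: [[x, y, z, roll, grip], ...]. A call has exactly 5 rows; each row is the pose to reach, as a shift and turn from the pose measured when the call began, along the tool's axes at that moment; what a row does not reach only later rows make up. A row lasts 1/12 s, in which the tool goes at most 41.7 mm and 7.16 degrees, less where a joint would pass 70% of its speed; a pose out of reach is approached as far as the arm can. A call with a gripper value outside its range is refused whole. The fingers move at their own pace and stop on an object; "grip_force" is the grip in N (left out, the last holds). Time passes only in rows, so rows that repeat a pose let the fingers close, or fill a call up. It gives the time, the measured TCP pose, the force and the opening at its end, in the units of the state.
- sense(): the state, without advancing time (a new reading comes with each control period).
- grab_frame(name): name is "side" or "top" or "wrist"; returns a dict with "pixels" (420x560x3 uint8, red, green, blue), "vfov" (degrees; the focal length in pixels is half the picture's height over the tangent of half this angle, whatever the lens; pixels are square), "cx", "cy" (the principal point, pixels), "world_from_camera" (4x4, takes a point from camera to world coordinates). Camera axes: x right, y down, z forward; pixel columns grow to the right and rows downward; lengths in m; the calibration is good to about 2 mm. A picture is of the moment at which its call begins. There is no depth.
- close_job(): hands the job in, once; it reports no verdict.
The state is a dict: "time": time; "joint_positions": joint angles; "dq": joint speeds; "tau": joint torques, N m; "tcp_pos": TCP position; "ee_rot": TCP orientation; "contact_force": force on the tool from outside, world axes, zero at the start; "torque": the same for the moment, N m; "finger_gap": finger opening in m.
Only numpy, scipy, OpenCV 4.12 (cv2) and the standard library are available. Lean on these libraries where they do the work, as an engineer would, in place of code of your own. Each camera call takes 0.05 s, during which the arm holds its last target.

### The job

Lay the loose wooden spar blank in the channel of the gluing fixture, under the pressure foot, and slide it fully home against the red end stop. Then turn the knurled thumbscrew clockwise until the foot seats on the spar and the turning resistance clearly rises, and stop there: the spar must be held firmly but the soft wood must not be crushed. Let go and leave the other things on the bench where they are.

Things in the scene. Friction and masses are not known exactly. Their poses are not given: they have to be found in the camera images.
- spar_center (a point): Centre of the spar blank: a loose plain wooden bar 150 long (its x), 24 wide (its y) and 16 high (its z), about 40 g, lying flat on the bench at first. Both ends are alike. This point is half-way up, 8 mm above its underside.
- spar: The same spar blank; origin at the centre of its underside, x along its length.
- fixture: Gluing fixture, fixed. Origin on the bench, under the screw. Aluminium base plate 8 thick, x -100 to +50, y +-55. On it two blue fences 8 high leave a channel 27 wide along x (from x=-22, flared lead-in from x=-36) up to the red end stop: face at x=+30, 22 above the bench. Mouth towards -x. Dark bridge across the channel at x=+-11, y+-50: posts at y +-38 to 50, beam 42 to 49 above the bench.
- foot: Brass pressure foot, a disc 22 across and 4 thick under the bridge; origin at the centre of its underside, 32 to 34 mm above the bench at first. Under it is a black springy rubber tip 20 across that sticks out 1.5 to 6.5 mm: this differs every time and is not measured. The loaded spar's top is 24 mm above the bench. The screw drives foot and tip down 3 mm per radian; they stay where left.
- screw_grip (a point): Middle of the round knurled steel thumbscrew on the bridge: 30 across, 22 high, axis upright, 51 to 73 above the bench, this point at 62. It keeps its height; clockwise from above lowers the foot. Free friction 0.05 N m. From first touch the foot force grows about 95 N per radian, the torque (read at rest) 0.05 N m per 10 N, more while turning. 20 to 35 N is right; it then holds by itself.
- glue_bottle: White glue bottle with a pointed cap, 46 across, 118 high; origin under its centre. Bystander.
- pin_tray: Small green open tray 80 x 60 x 30; origin under its centre. Bystander.
- sanding_block: Aluminium sanding block 100 x 45 x 30 with a red sole; origin under its centre. Bystander.

How it is judged:
By the outcome, as a careful person would: the job done as asked, in the order asked, and still so for the second after the job is handed in, with the robot touching nothing.
It also fails if it takes over 72 s, if anything falls off the work surface, if the arm or the gripper's body presses on something with over 40 N, if the wrist force passes 120 N, or if a joint passes its speed limit or range.

## Working session

There is one attempt and no reset: what is moved stays moved. The work goes in short steps, Python scripts to look and compute and a tool call to move; the robot and the scene stay as the last step left them, time stands still between calls to the robot, and variables do not carry over. Pictures are saved under pics/ and viewed, and the job is handed in when it is done.

Besides the shell and the picture viewer there is one more tool, called after "Call:" by a JSON object that holds its "name" and its "arguments". drive_tool: Moves the arm, as the interface text tells. Its arguments: {"type":"object","properties":{"moves":{"type":"array","items":{"type":"array","items":{"type":"number"}}},"grip_force":{"type":"number"}},"required":["moves"]}

```bash
mkdir -p pics; ls; cat > h.py <<'E'
import numpy as np, cv2
from station import sense, grab_frame, close_job, nose_length
def snap(name,fn):
    f=grab_frame(name); cv2.imwrite('pics/'+fn,f['pixels'][:,:,::-1]); 
    np.save('pics/'+fn[:-4]+'_cal.npy',dict(K=(f['vfov'],f['cx'],f['cy']),T=np.array(f['world_from_camera']),shape=f['pixels'].shape),allow_pickle=True)
    return f
def load(fn): return np.load('pics/'+fn+'_cal.npy',allow_pickle=True).item()
def foc(c): return c['shape'][0]/2/np.tan(np.radians(c['K'][0])/2)
def ray(c,u,v,z):
    f=foc(c); d=c['T'][:3,:3]@np.array([(u-c['K'][1])/f,(v-c['K'][2])/f,1]); o=c['T'][:3,3]
    return o+d*(z-o[2])/d[2]
def proj(c,p):
    q=np.linalg.inv(c['T'])@np.append(p,1); f=foc(c); return q[:2]/q[2]*f+np.array(c['K'][1:])
E
python3 - <<'E'
from h import *
for n in ['side','top','wrist']:
    f=snap(n,n+'0.png'); print(n,f['vfov'],f['cx'],f['cy'],np.round(f['world_from_camera'],3).tolist())
print(sense(),nose_length)
E
```

```text
pics
side 44.141798332540894 272.4259680854895 213.20030014886206 [[-0.894, -0.26, 0.364, 0.145], [-0.447, 0.551, -0.705, 0.936], [-0.018, -0.793, -0.608, 0.864], [0.0, 0.0, 0.0, 1.0]]
top 52.722522885640544 286.96015099320044 207.03147439137413 [[0.01, -0.997, 0.074, 0.562], [-0.999, -0.013, -0.032, 0.036], [0.033, -0.073, -0.997, 0.977], [0.0, 0.0, 0.0, 1.0]]
wrist 62.27233494533365 274.34366677925885 213.0913401181966 [[0.247, -0.932, -0.264, 0.221], [-0.969, -0.238, -0.067, -0.589], [-0.001, 0.272, -0.962, 0.374], [0.0, 0.0, 0.0, 1.0]]
{'time': 0.15, 'joint_positions': array([-1.41652048e+00,  4.93998352e-01,  1.34599961e+00,  3.49005006e-06,
        1.30249081e+00, -9.54933992e-02]), 'dq': array([ 9.78294920e-04, -2.09234659e-03, -2.76034783e-03,  1.90885721e-06,
       -1.54445845e-03, -7.42469505e-04]), 'tau': array([ 5.37843916e-04, -8.82541823e+01, -3.84064293e+01, -1.05365966e-04,
        7.10913737e-03,  7.26380654e-05]), 'tcp_pos': array([ 0.15445422, -0.60533586,  0.24185974]), 'ee_rot': array([-3.11623740e+00, -3.91204552e-01,  3.60724254e-05]), 'contact_force': array([ 0.13450824,  0.71934818, -0.84499713]), 'torque': array([ 0.00387794, -0.00654892,  0.0007941 ]), 'finger_gap': 0.08563982803278383} 0.011
```

View pics/top0.png

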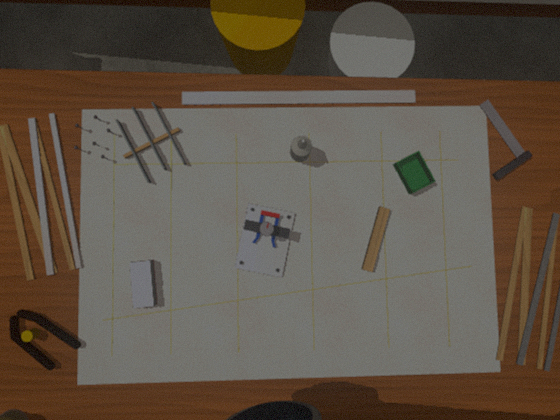

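View pics/side0.png

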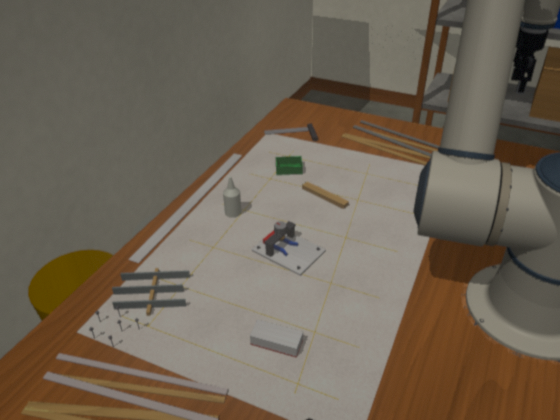

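View pics/wrist0.png

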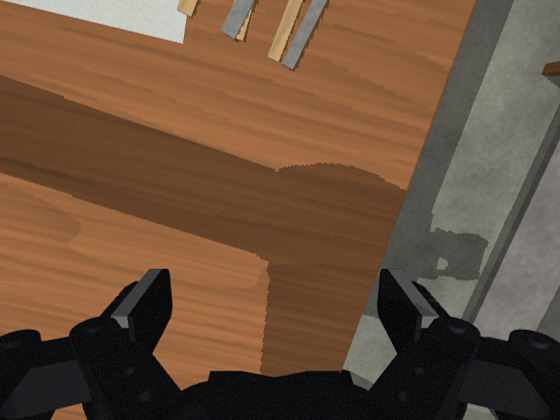

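The top view shows the fixture near (267,238) with its stop at the top, the spar near (377,239), the bottle at (302,148), the tray at (414,173) and the block at (144,284). I'll zoom in and fit the positions.

```bash
python3 - <<'E'
from h import *
im=cv2.imread('pics/top0.png')
a=cv2.resize(im[195:285,225:315],None,fx=6,fy=6,interpolation=cv2.INTER_CUBIC)
cv2.imwrite('pics/fix0.png',np.clip(a*1.5,0,255).astype('uint8'))
c=load('top0')
hsv=cv2.cvtColor(im,cv2.COLOR_BGR2HSV)
roi=np.zeros(im.shape[:2],np.uint8); roi[195:285,350:400]=1
m=((hsv[...,1]>90)&(hsv[...,2]>70)).astype(np.uint8)*roi
n,l,s,_=cv2.connectedComponentsWithStats(m); i=1+np.argmax(s[1:,4]); print(s[i])
cs,_=cv2.findContours((l==i).astype(np.uint8),cv2.RETR_EXTERNAL,cv2.CHAIN_APPROX_NONE)
r=cv2.minAreaRect(cs[0]); b=cv2.boxPoints(r); print(b)
w=np.array([ray(c,u,v,.016) for u,v in b]); print(w.round(4), w.mean(0)); 
for k in range(4): d=w[(k+1)%4]-w[k]; print(np.linalg.norm(d),np.degrees(np.arctan2(d[1],d[0])))
a=cv2.resize(im[195:285,335:425],None,fx=6,fy=6,interpolation=cv2.INTER_CUBIC)
cv2.imwrite('pics/spar0.png',np.clip(a*1.5,0,255).astype('uint8'))
E
```

```text
[363 207  27  65 683]
[[361.23322 268.19675]
 [379.31097 205.92899]
 [390.3484  209.13339]
 [372.27063 271.40115]]
[[ 0.4968 -0.164   0.016 ]
 [ 0.6387 -0.2061  0.016 ]
 [ 0.6317 -0.2315  0.016 ]
 [ 0.4898 -0.1891  0.016 ]] [ 0.5642611 -0.1976747  0.016    ]
0.14796732942204288 -16.50634045777288
0.026398978404540016 -105.46259053077006
0.14801731143964453 163.36935331082685
0.0260770331578347 74.44122649536381
```

View pics/fix0.png

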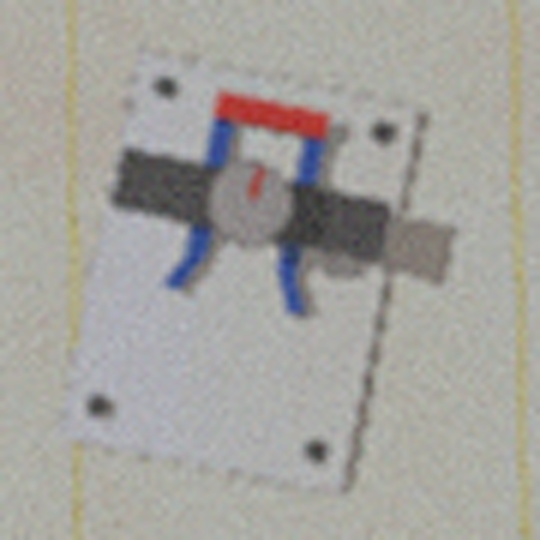

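View pics/spar0.png

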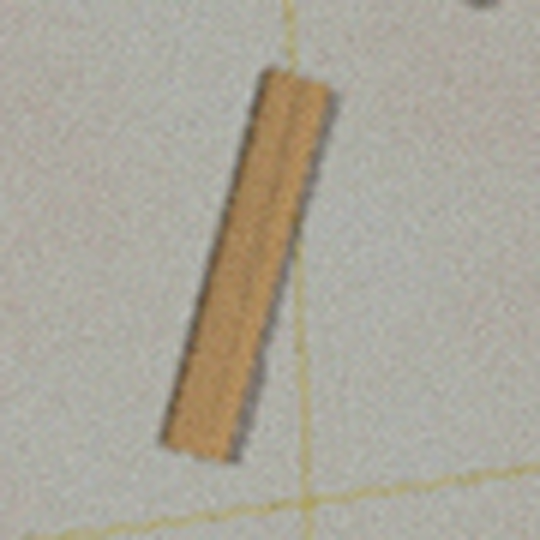

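```bash
cat >> h.py <<'E'
from scipy.optimize import least_squares
def fitpose(c,P,uv,x0):
    P=np.array(P,float);uv=np.array(uv,float)
    def w(x):
        R=np.array([[np.cos(x[2]),-np.sin(x[2])],[np.sin(x[2]),np.cos(x[2])]])
        return np.c_[P[:,:2]@R.T+x[:2],P[:,2]]
    r=least_squares(lambda x:np.ravel([proj(c,p) for p in w(x)]-uv),x0,x_scale=[.01,.01,.05],loss='soft_l1')
    return r.x,np.array([proj(c,p) for p in w(r.x)])-uv
E
python3 - <<'E'
from h import *
c=load('top0')
z=np.array([[140,52],[425,115],[347,490],[68,435],[252,203],[125,150],[115,202],[388,205],[380,260],[329,138],[217,115]])
uv=(z+.5)/6-.5+[225,195]
P=np.array([[50,55,8],[50,-55,8],[-100,-55,8],[-100,55,8],[0,0,73],[11,50,49],[-11,50,49],[11,-50,49],[-11,-50,49],[30,-17,22],[30,17,22]])/1e3
x,r=fitpose(c,P,uv,[.56,.03,-.2]); print(x,np.degrees(x[2])); print(r.round(1))
E
```

```text
[ 0.58322029  0.04984029 -0.18770865] -10.754913523377242
[[ 0.1 -0.4]
 [-0.3 -1.4]
 [-0.2  0.9]
 [-1.4  0.5]
 [ 0.2 -0.1]
 [ 0.1 -0.4]
 [-0.3  0.8]
 [ 1.1 -0.6]
 [ 0.5  0.2]
 [-2.2 -0.3]
 [ 1.7  0.6]]
```

```bash
cat >> h.py <<'E'
from scipy.spatial.transform import Rotation as Ro
def plan(target,yaw_x=None):
    """target TCP world; yaw_x = world heading wanted for tool x (mod pi). prints shift mm & roll units"""
    s=sense(); R=Ro.from_rotvec(s['ee_rot']).as_matrix()
    d=R.T@(np.array(target)-s['tcp_pos'])*1e3
    h=np.degrees(np.arctan2(R[1,0],R[0,0])); ro=None
    if yaw_x is not None:
        ro=-((yaw_x-h+90)%180-90)/6   # tool z is down: + roll = cw from above
    print('t %.2f'%s['time'],'tcp',s['tcp_pos'].round(4),'heading x %.2f'%h,'tilt %.2f'%np.degrees(np.arccos(-R[2,2])),'shift',d.round(1),'roll',ro,'j6 %.3f'%s['joint_positions'][5],'gap %.4f'%s['finger_gap'],'F',s['contact_force'].round(2),'T',s['torque'].round(3))
def st(): plan(sense()['tcp_pos'])
E
python3 - <<'E'
from h import *
y=np.radians(-16.5); g=np.array([.5643,-.1977])-.025*np.array([np.cos(y),np.sin(y)]); print(g)
plan([*g,.2],-16.5)
print(Ro.from_rotvec(sense()['ee_rot']).as_matrix().round(3))
E
```

```text
[ 0.54032951 -0.19059962]
t 0.15 tcp [ 0.1545 -0.6053  0.2419] heading x 14.31 tilt 0.05 shift [ 476.4 -306.4   42.2] roll 5.135111358507512 j6 -0.095 gap 0.0856 F [ 0.13  0.72 -0.84] T [ 0.004 -0.007  0.001]
[[ 0.969  0.247 -0.   ]
 [ 0.247 -0.969  0.001]
 [ 0.    -0.001 -1.   ]]
```

Call:
{"name": "drive_tool", "arguments": {"moves": [[41,-26,4,1,-1],[75,-52,8,2,-1],[110,-78,12,3,-1],[145,-104,16,4,-1],[180,-115,20,5.1,-1]]}}

```text
time: 0.57
tcp_pos: [0.2922, -0.453, 0.2228]
ee_rot: [-3.109, 0.44, 0.002]
contact_force: [0.3, -1.4, 0.7]
finger_gap: 0.0854
```

```bash
python3 -c "
from h import *
plan([.5403,-.1906,.2],-16.5)"
```

```text
t 0.57 tcp [ 0.2922 -0.453   0.2228] heading x -16.10 tilt 0.13 shift [ 165.7 -320.8   23.2] roll 0.06631729546812437 j6 0.743 gap 0.0854 F [ 0.29 -1.36  0.67] T [-0.022 -0.09   0.004]
```

Call:
{"name": "drive_tool", "arguments": {"moves": [[18,-36,4,0,-1],[36,-72,8,0,-1],[54,-108,12,0,-1],[72,-144,16,0,-1],[90,-180,20,0,-1]]}}

```text
time: 0.98
tcp_pos: [0.4295, -0.3032, 0.2028]
ee_rot: [-3.109, 0.44, 0.002]
contact_force: [0.6, -0.8, 0.3]
finger_gap: 0.0854
```

```bash
python3 -c "
from h import *
plan([.5403,-.1906,.2],-16.5)"
```

```text
t 0.98 tcp [ 0.4295 -0.3032  0.2028] heading x -16.11 tilt 0.14 shift [  75.2 -138.9    3. ] roll 0.06530554060709903 j6 1.122 gap 0.0854 F [ 0.63 -0.78  0.29] T [-0.055 -0.022  0.018]
```

Call:
{"name": "drive_tool", "arguments": {"moves": [[19,-35,1,0.1,-1],[38,-70,2,0.1,-1],[56,-105,3,0.1,-1],[75,-139,3,0.1,-1],[75,-139,3,0.1,-1]]}}

```text
time: 1.4
tcp_pos: [0.544, -0.1859, 0.1998]
ee_rot: [-3.106, 0.45, -0.001]
contact_force: [-2.1, 0.6, 0.9]
finger_gap: 0.0856
```

```bash
python3 -c "
from h import *
plan([.5403,-.1906,.2],-16.5)
snap('wrist','w1.png'); c=load('w1')
y=np.radians(-16.5);x=np.array([np.cos(y),np.sin(y)]);n=np.array([-x[1],x[0]])
for a,b in [(75,12),(75,-12),(-75,-12),(-75,12)]: print(proj(c,[*(np.array([.5643,-.1977])+a/1e3*x+b/1e3*n),.016]).round(1))"
```

```text
t 1.40 tcp [ 0.544  -0.1859  0.1998] heading x -16.48 tilt 0.19 shift [-2.2  5.5 -0.2] roll 0.002907795375705291 j6 1.422 gap 0.0856 F [-2.11  0.57  0.95] T [-0.002  0.027 -0.041]
[266.8  79.1]
[295.   79.1]
[292.4 244.1]
[267.7 244.1]
```

View pics/w1.png

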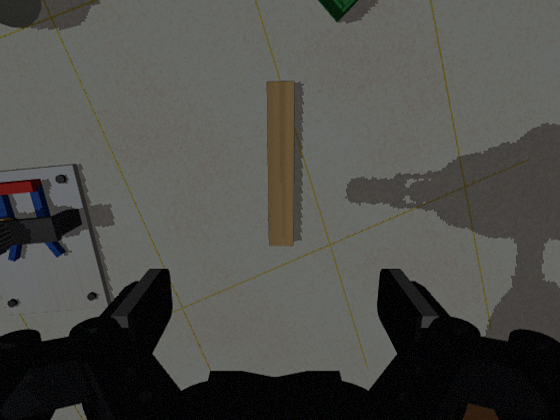

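The wrist view shows the spar's top from (267,81) to (293,245). The top camera's prediction agrees to about 1–2 px, so I'll descend.

Call:
{"name": "drive_tool", "arguments": {"moves": [[-2,5,30,0,-1],[-2,5,65,0,-1],[-2,5,100,0,-1],[-2,5,130,0,-1],[-2,5,145,0,-1]]}}

```text
time: 1.87
tcp_pos: [0.5364, -0.1917, 0.0513]
ee_rot: [-3.106, 0.451, 0.008]
contact_force: [-0.7, 0.3, 0.4]
finger_gap: 0.0858
```

```bash
python3 -c "
from h import *
plan([.5403,-.1906,.014],-16.5)"
```

```text
t 1.87 tcp [ 0.5364 -0.1917  0.0513] heading x -16.52 tilt 0.35 shift [ 3.6 -2.1 37.3] roll -0.0029530577285825643 j6 1.408 gap 0.0858 F [-0.65  0.26  0.38] T [-0.032 -0.006  0.008]
```

Call:
{"name": "drive_tool", "arguments": {"moves": [[3,-2,15,0,-1],[3,-2,28,0,-1],[3,-2,37,0,-1],[3,-2,37,0,-1],[3,-2,37,0,-1]], "grip_force": 30}}

```text
time: 2.28
tcp_pos: [0.5393, -0.1909, 0.0144]
ee_rot: [-3.105, 0.452, 0.009]
contact_force: [-0.5, 0.1, 0.4]
finger_gap: 0.0854
```

```bash
python3 -c "
from h import *
plan([.5403,-.1906,.014],-16.5)"
```

```text
t 2.28 tcp [ 0.5393 -0.1909  0.0144] heading x -16.55 tilt 0.38 shift [ 0.9 -0.6  0.4] roll -0.007855107072145984 j6 1.412 gap 0.0854 F [-0.53  0.09  0.44] T [ 0.017 -0.017 -0.033]
```

Call:
{"name": "drive_tool", "arguments": {"moves": [[0,0,0,0,0],[0,0,0,0,0.5],[0,0,0,0,0.8],[0,0,0,0,1],[0,0,0,0,1]], "grip_force": 30}}

```text
time: 2.7
tcp_pos: [0.5395, -0.1909, 0.0148]
ee_rot: [-3.105, 0.451, 0.008]
contact_force: [0.0, 0.2, 0.5]
finger_gap: 0.0255
```

Call:
{"name": "drive_tool", "arguments": {"moves": [[0,0,0,0,1],[0,0,0,0,1],[0,0,0,0,1],[0,0,0,0,1],[0,0,0,0,1]]}}

```text
time: 3.12
tcp_pos: [0.5395, -0.1909, 0.0148]
ee_rot: [-3.105, 0.451, 0.008]
contact_force: [-0.5, 0.7, 4.0]
finger_gap: 0.0232
```

```bash
python3 -c "
from h import *
plan([.5403,-.1906,.014],-16.5)
snap('side','s2.png');snap('wrist','w2.png')"
```

```text
t 3.12 tcp [ 0.5395 -0.1909  0.0148] heading x -16.54 tilt 0.34 shift [ 0.7 -0.5  0.8] roll -0.006895780935124662 j6 1.412 gap 0.0232 F [-0.51  0.69  4.02] T [ 0.093  0.052 -0.008]
```

View pics/w2.png

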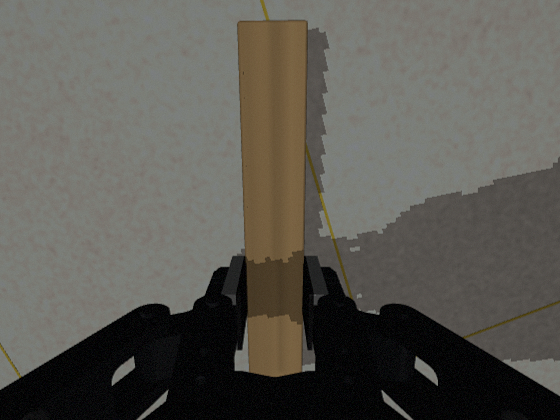

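```bash
python3 -c "
from h import *
c=load('w2');s=sense();R=Ro.from_rotvec(s['ee_rot']).as_matrix()
for uv in [(239,22),(307,22),(249,375),(302,375)]: print((R.T@(ray(c,*uv,.0165)-s['tcp_pos'])*1e3).round(1))
F=np.array([.5832,.0498]);y=np.radians(-10.75);t=F-.150*np.array([np.cos(y),np.sin(y)]);print(t)
plan([*t,.09],-10.75)"
```

```text
[ 98.7 -11.4  -2.2]
[98.7 11.5 -2.2]
[-44.3 -11.   -1.4]
[-44.3  12.9  -1.5]
[0.43583244 0.07777861]
t 3.22 tcp [ 0.5395 -0.1909  0.0148] heading x -16.54 tilt 0.35 shift [-176.3 -228.3  -73.6] roll -0.9652853079804729 j6 1.412 gap 0.0234 F [-1.17  1.32  4.62] T [0.115 0.012 0.028]
```

Call:
{"name": "drive_tool", "arguments": {"moves": [[0,0,-20,0,1],[-12,-16,-45,0,1],[-35,-45,-65,-0.3,1],[-58,-75,-73,-0.6,1],[-80,-104,-73,-1,1]]}}

```text
time: 3.63
tcp_pos: [0.4927, -0.0679, 0.0903]
ee_rot: [-3.125, 0.288, 0.003]
contact_force: [1.5, 0.5, -0.4]
finger_gap: 0.0236
```

```bash
python3 -c "
from h import *
plan([.4358,.0778,.09],-10.75)"
```

```text
t 3.63 tcp [ 0.4927 -0.0679  0.0903] heading x -10.52 tilt 0.22 shift [ -82.6 -132.8    0.9] roll 0.038629897793815836 j6 1.493 gap 0.0236 F [ 1.48  0.46 -0.4 ] T [-0.032 -0.03  -0.072]
```

Call:
{"name": "drive_tool", "arguments": {"moves": [[-20,-32,0,0,1],[-41,-66,0,0,1],[-62,-100,0,0,1],[-82,-132,0,0,1],[-82,-132,0,0,1]]}}

```text
time: 4.05
tcp_pos: [0.4327, 0.0814, 0.0908]
ee_rot: [-3.125, 0.282, 0.007]
contact_force: [-0.2, -0.2, -0.0]
finger_gap: 0.0236
```

Call:
{"name": "drive_tool", "arguments": {"moves": [[0,0,0,0,1],[0,0,0,0,1],[0,0,0,0,1],[0,0,0,0,1],[0,0,0,0,1]]}}

```text
time: 4.47
tcp_pos: [0.4332, 0.0805, 0.0907]
ee_rot: [-3.125, 0.284, 0.007]
contact_force: [-0.9, -0.7, 0.4]
finger_gap: 0.0233
```

```bash
python3 -c "
from h import *
plan([.4358,.0778,.09],-10.75)
snap('wrist','w3.png')"
```

```text
t 4.47 tcp [0.4332 0.0805 0.0907] heading x -10.39 tilt 0.33 shift [3.1 2.2 0.7] roll 0.059657962569969435 j6 1.792 gap 0.0233 F [-0.92 -0.7   0.37] T [-0.019  0.021  0.061]
```

View pics/w3.png

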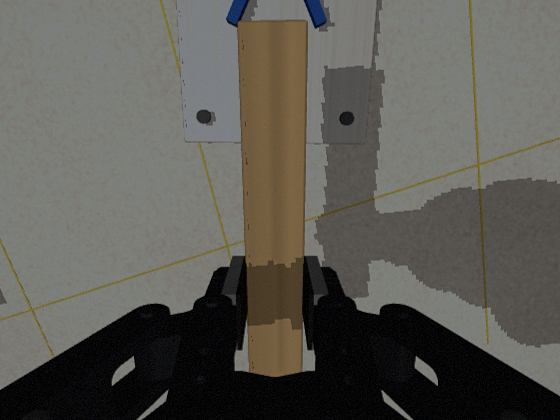

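The spar is held ahead of the lead-in. The plate's rear corners are near (185,141) and (367,144), and the fence tips near (230,23) and (323,26). I'll check the fixture's position from these.

```bash
python3 -c "
from h import *
c=load('w3');s=sense();R=Ro.from_rotvec(s['ee_rot']).as_matrix()
g=lambda u,v,z:(R.T@(ray(c,u,v,z)-s['tcp_pos'])*1e3).round(1)
w=lambda u,v,z:ray(c,u,v,z)
F=np.array([.5832,.0498]);y=np.radians(-10.75);Q=np.array([[np.cos(y),-np.sin(y)],[np.sin(y),np.cos(y)]])
for n,u,v,z in [('cL',185,141,.008),('cR',367,144,.008),('bL',204,116,.009),('bR',347,118,.009),('fL',230,23,.016),('fR',323,26,.016)]: print(n,g(u,v,z),'in fix',(Q.T@(w(u,v,z)[:2]-F)*1e3).round(1))
im=cv2.imread('pics/w3.png');cv2.imwrite('pics/w3z.png',np.clip(cv2.resize(im[0:160,160:400],None,fx=3.3,fy=3.3,interpolation=cv2.INTER_CUBIC)*1.6,0,255).astype('uint8'))
"
```

```text
cL [ 53.3 -53.7  82.6] in fix [-100.6   56.6]
cR [51.5 56.8 82.3] in fix [-101.7  -54. ]
bL [ 68.  -41.2  81.5] in fix [-85.9  44.1]
bR [66.8 43.6 81.2] in fix [-86.6 -40.6]
fL [115.9 -23.2  74.2] in fix [-37.8  26.4]
fR [114.4  26.6  74.1] in fix [-39.  -23.4]
```

View pics/w3z.png

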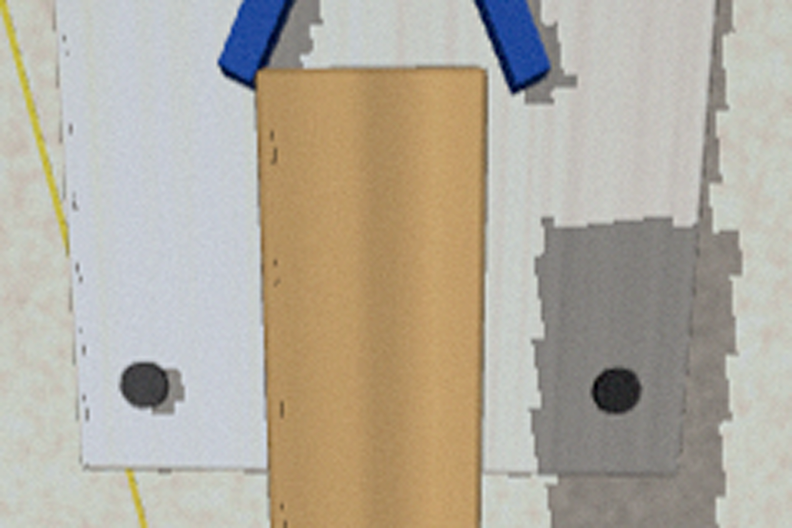

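Call:
{"name": "drive_tool", "arguments": {"moves": [[0,0,20,0.15,1],[0,0,40,0.15,1],[0,0,55,0.15,1],[0,0,64,0.15,1],[0,0,64,0.15,1]]}}

```text
time: 4.93
tcp_pos: [0.4322, 0.0805, 0.0254]
ee_rot: [-3.123, 0.31, 0.011]
contact_force: [-0.1, -0.5, 0.3]
finger_gap: 0.0229
```

Call:
{"name": "drive_tool", "arguments": {"moves": [[0,0,0,0,1],[0,0,0,0,1],[0,0,0,0,1],[0,0,0,0,1],[0,0,0,0,1]]}}

```text
time: 5.35
tcp_pos: [0.4326, 0.0805, 0.0259]
ee_rot: [-3.123, 0.31, 0.009]
contact_force: [-0.5, 1.2, -0.2]
finger_gap: 0.0234
```

```bash
python3 -c "
from h import *
plan([.4358,.0778,.0235],-11.3)
snap('wrist','w4.png')
im=cv2.imread('pics/w4.png');cv2.imwrite('pics/w4z.png',np.clip(cv2.resize(im[0:200,130:430],None,fx=2.6,fy=2.6,interpolation=cv2.INTER_CUBIC)*1.6,0,255).astype('uint8'))
"
```

```text
t 5.35 tcp [0.4326 0.0805 0.0259] heading x -11.33 tilt 0.39 shift [3.7 2.  2.3] roll -0.004802517721010702 j6 1.806 gap 0.0234 F [-0.47  1.21 -0.18] T [-0.016  0.001  0.054]
```

View pics/w4z.png

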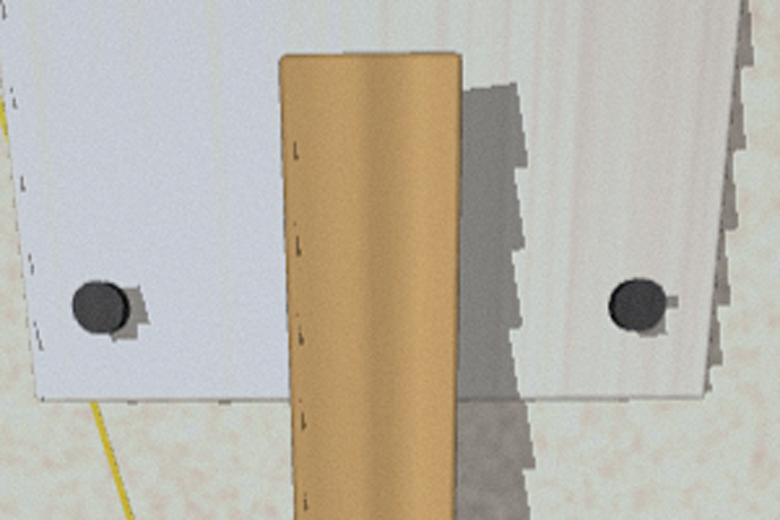

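Bolts and plate edges are level and symmetric about the spar (within ~0.3 mm). Lowering onto the plate and sliding in.

Call:
{"name": "drive_tool", "arguments": {"moves": [[0,0,1.5,0,1],[0,0,2.8,0,1],[4,0,2.8,0,1],[10,0,2.8,0,1],[16,0,2.8,0,1]]}}

```text
time: 5.82
tcp_pos: [0.4489, 0.0772, 0.0229]
ee_rot: [-3.123, 0.31, 0.009]
contact_force: [-0.2, 0.0, -0.5]
finger_gap: 0.0229
```

```bash
python3 -c "
from h import *
plan([.4358,.0778,.0230],-11.3)"
```

```text
t 5.82 tcp [0.4489 0.0772 0.0229] heading x -11.32 tilt 0.39 shift [-12.9   2.   -0.1] roll -0.00398131410875872 j6 1.798 gap 0.0229 F [-0.16  0.04 -0.52] T [-0.026  0.043 -0.01 ]
```

Call:
{"name": "drive_tool", "arguments": {"moves": [[6,0,0.1,0,1],[12,0,0.1,0,1],[18,0,0.1,0,1],[24,0,0.1,0,1],[30,0,0.1,0,1]]}}

```text
time: 6.23
tcp_pos: [0.4781, 0.0713, 0.0227]
ee_rot: [-3.123, 0.31, 0.012]
contact_force: [-8.0, 0.8, 15.2]
finger_gap: 0.0229
```

```bash
python3 -c "
from h import *
plan([.4358,.0778,.0230],-11.3)
snap('wrist','w5.png');snap('side','s5.png')
im=cv2.imread('pics/w5.png');cv2.imwrite('pics/w5z.png',np.clip(im*1.6,0,255).astype('uint8'))
"
```

```text
t 6.23 tcp [0.4781 0.0713 0.0227] heading x -11.33 tilt 0.46 shift [-42.8   1.9   0.1] roll -0.0049242401773076 j6 1.784 gap 0.0229 F [-8.    0.84 15.19] T [ 0.244  1.176 -0.004]
```

View pics/w5z.png

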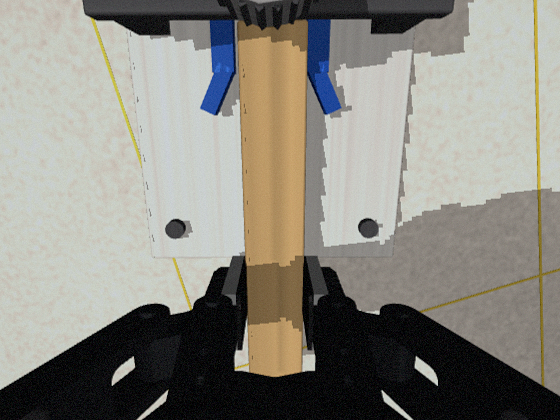

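The spar is inside the channel at image (245–305) between the fences, but pressing down with 15 N. I'll ease up slightly and continue.

Call:
{"name": "drive_tool", "arguments": {"moves": [[4,0,-0.5,0,1],[10,0,-0.5,0,1],[16,0,-0.5,0,1],[22,0,-0.5,0,1],[28,0,-0.5,0,1]]}}

```text
time: 6.75
tcp_pos: [0.5078, 0.0654, 0.0231]
ee_rot: [-3.123, 0.31, 0.008]
contact_force: [0.4, -0.6, -0.5]
finger_gap: 0.023
```

```bash
python3 -c "
from h import *
st()"
```

```text
t 6.75 tcp [0.5078 0.0654 0.0231] heading x -11.34 tilt 0.34 shift [0. 0. 0.] roll None j6 1.773 gap 0.0230 F [ 0.43 -0.61 -0.52] T [-0.045 -0.018  0.014]
```

Call:
{"name": "drive_tool", "arguments": {"moves": [[2,0,0,0,1],[3,0,0,0,1],[4,0,0,0,1],[5,0,0,0,1],[6,0,0,0,1]]}}

```text
time: 7.17
tcp_pos: [0.5135, 0.0643, 0.023]
ee_rot: [-3.123, 0.31, 0.008]
contact_force: [0.0, 0.1, -0.5]
finger_gap: 0.0232
```

Call:
{"name": "drive_tool", "arguments": {"moves": [[0.5,0,0,0,1],[1,0,0,0,1],[1.5,0,0,0,1],[2,0,0,0,1],[2,0,0,0,1]]}}

```text
time: 7.58
tcp_pos: [0.5139, 0.0641, 0.0229]
ee_rot: [-3.123, 0.31, 0.013]
contact_force: [-7.9, 2.2, 3.8]
finger_gap: 0.0229
```

Call:
{"name": "drive_tool", "arguments": {"moves": [[1,0,-0.1,0,1],[2,0,-0.1,0,1],[2.5,0,-0.1,0,1],[2.5,0,-0.1,0,1],[2.5,0,-0.1,0,1]]}}

```text
time: 8.0
tcp_pos: [0.514, 0.064, 0.0228]
ee_rot: [-3.123, 0.31, 0.019]
contact_force: [-12.3, 5.6, 9.0]
finger_gap: 0.0232
```

```bash
python3 -c "
from h import *
st()
for n in ['top','side','wrist']:
    snap(n,n+'6.png')
a=cv2.imread('pics/top6.png');b=cv2.imread('pics/side6.png')
a=cv2.resize(a[195:285,225:315],(400,400),interpolation=cv2.INTER_CUBIC);b=cv2.resize(b[200:290,230:320],(400,400),interpolation=cv2.INTER_CUBIC)
cv2.imwrite('pics/m6.png',np.clip(np.hstack([a,b])*1.5,0,255).astype('uint8'))
"
```

```text
t 8.00 tcp [0.514  0.064  0.0228] heading x -11.33 tilt 0.74 shift [0. 0. 0.] roll None j6 1.769 gap 0.0232 F [-12.33   5.61   9.02] T [ 0.925  1.851 -0.009]
```

View pics/m6.png

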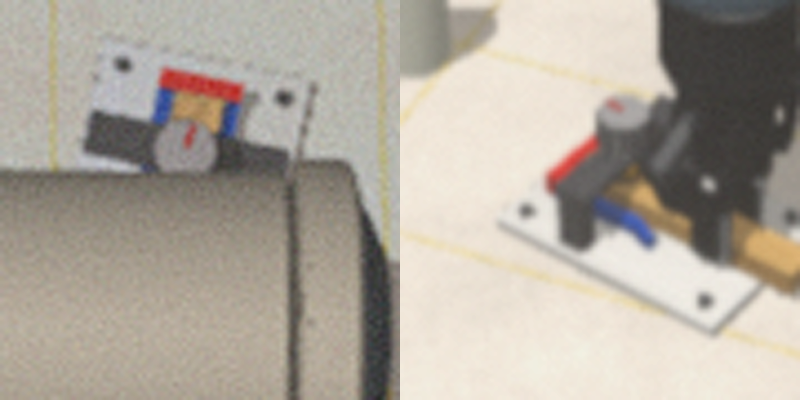

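View pics/wrist6.png

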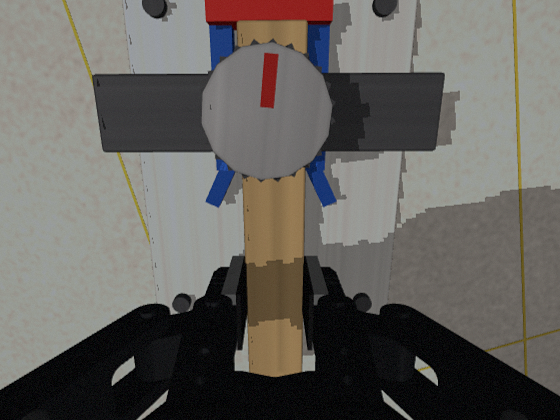

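The spar's end meets the red stop with no visible gap (wrist view, row 20), and the knob is centred near (267,110). Releasing now.

Call:
{"name": "drive_tool", "arguments": {"moves": [[0.3,0,0,0,1],[0.3,0,0,0,0.4],[0.3,0,0,0,0],[0.3,0,0,0,-0.5],[0.3,0,0,0,-0.5]]}}

```text
time: 8.57
tcp_pos: [0.5146, 0.0639, 0.0228]
ee_rot: [-3.123, 0.31, 0.019]
contact_force: [-0.0, -0.3, -0.5]
finger_gap: 0.0613
```

```bash
python3 -c "
from h import *
st()
c=load('wrist6')
im=cv2.imread('pics/wrist6.png')
# knob rim: fit
print(ray(c,267,110,.073), (ray(c,332,110,.073)-ray(c,202,110,.073)), 'dx from beam', [ray(c,u,v,.049).round(4) for u,v in [(94,74),(444,73),(436,151),(104,151)]])
print('beam ctr',np.mean([ray(c,u,v,.049) for u,v in [(94,74),(444,73),(436,151),(104,151)]],0))
print('wrist cam stop',ray(c,272,21,.022), 'tilt',0)
F=np.array([.5832,.0498]);y=np.radians(-10.75)
f=snap('wrist','w7.png')
"
```

```text
t 8.57 tcp [0.5146 0.0639 0.0228] heading x -11.33 tilt 0.71 shift [0. 0. 0.] roll None j6 1.768 gap 0.0613 F [-0.05 -0.34 -0.54] T [-0.049 -0.012 -0.   ]
[0.58308717 0.05137259 0.073     ] [-0.00573538 -0.0285946   0.        ] dx from beam [array([0.6024, 0.0979, 0.049 ]), array([0.5832, 0.0009, 0.049 ]), array([0.5617, 0.0046, 0.049 ]), array([0.5813, 0.1023, 0.049 ])]
beam ctr [0.58211558 0.0514074  0.049     ]
wrist cam stop [0.61147543 0.04489567 0.022     ] tilt 0
```

View pics/w7.png

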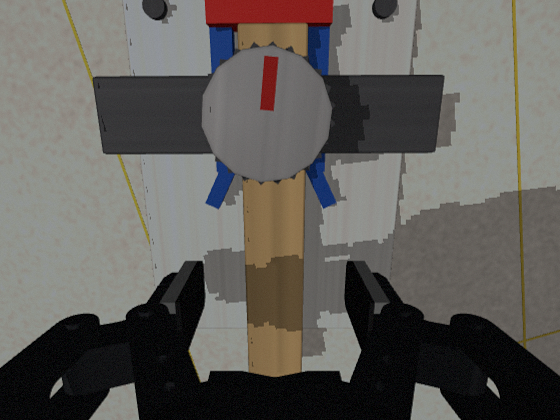

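Call:
{"name": "drive_tool", "arguments": {"moves": [[0,0,-20,0,-1],[0,0,-45,-1,-1],[0,0,-70,-2,-1],[0,0,-95,-3,-1],[0,0,-115,-4,-1]]}}

```text
time: 9.03
tcp_pos: [0.5162, 0.0634, 0.1396]
ee_rot: [-3.116, -0.354, 0.016]
contact_force: [0.2, 0.1, 0.2]
finger_gap: 0.0853
```

```bash
python3 -c "
from h import *
plan([.5826,.0507,.14])"
```

```text
t 9.03 tcp [0.5162 0.0634 0.1396] heading x 12.97 tilt 0.65 shift [61.9 27.2 -1.1] roll None j6 1.346 gap 0.0853 F [0.19 0.12 0.18] T [ 0.041 -0.044  0.008]
```

Call:
{"name": "drive_tool", "arguments": {"moves": [[15,7,-0.5,-1.15,-1],[30,14,-1,-2.3,-1],[45,21,-1,-3.4,-1],[60,27,-1,-4.5,-1],[62,27,-1,-5.6,-1]]}}

```text
time: 9.45
tcp_pos: [0.5853, 0.0503, 0.14]
ee_rot: [-2.876, -1.246, 0.009]
contact_force: [-0.4, -0.2, -0.1]
finger_gap: 0.0855
```

Call:
{"name": "drive_tool", "arguments": {"moves": [[0,0,0,-1.15,-1],[0,0,0,-2.3,-1],[0,0,0,-3.4,-1],[0,0,0,-4.5,-1],[0,0,0,-5.7,-1]]}}

```text
time: 9.87
tcp_pos: [0.5853, 0.0502, 0.1399]
ee_rot: [-2.376, -2.042, 0.006]
contact_force: [-0.7, 0.6, -0.4]
finger_gap: 0.0853
```

Call:
{"name": "drive_tool", "arguments": {"moves": [[0,0,0,-1.15,-1],[0,0,0,-2.3,-1],[0,0,0,-3.4,-1],[0,0,0,-4.5,-1],[0,0,0,-5.7,-1]]}}

```text
time: 10.28
tcp_pos: [0.5853, 0.0502, 0.1398]
ee_rot: [-1.664, -2.653, 0.001]
contact_force: [-0.4, -0.3, 0.1]
finger_gap: 0.0854
```

Call:
{"name": "drive_tool", "arguments": {"moves": [[0,0,0,-1.15,-1],[0,0,0,-2.3,-1],[0,0,0,-3.4,-1],[0,0,0,-4.5,-1],[0,0,0,-5.7,-1]]}}

```text
time: 10.7
tcp_pos: [0.5852, 0.0501, 0.1397]
ee_rot: [-0.803, -3.027, -0.003]
contact_force: [0.8, -0.8, -0.9]
finger_gap: 0.0851
```

Call:
{"name": "drive_tool", "arguments": {"moves": [[0,0,0,-1.15,-1],[0,0,0,-2.3,-1],[0,0,0,-3.4,-1],[0,0,0,-4.5,-1],[0,0,0,-4.5,-1]]}}

```text
time: 11.12
tcp_pos: [0.5852, 0.0501, 0.1396]
ee_rot: [-0.065, -3.132, -0.006]
contact_force: [-1.1, 0.9, -0.1]
finger_gap: 0.0853
```

```bash
python3 -c "
from h import *
plan([.5826,.0507,.14])
snap('wrist','w8.png');snap('side','s8.png')"
```

```text
t 11.12 tcp [0.5852 0.0501 0.1396] heading x 177.63 tilt 0.55 shift [ 2.6  0.5 -0.3] roll None j6 -1.550 gap 0.0853 F [-1.07  0.91 -0.13] T [-0.054  0.016 -0.014]
```

View pics/w8.png

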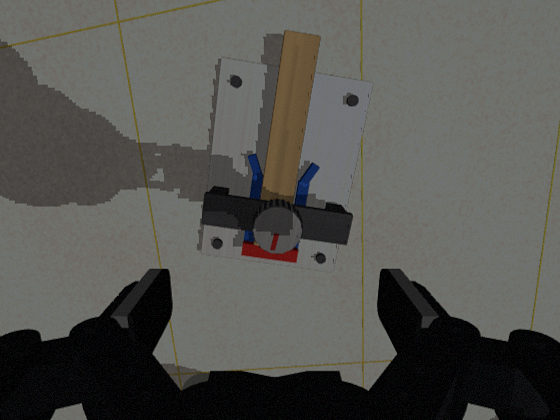

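The spar lies straight in the channel and against the stop. The knob top is at about (277,229), so I'll combine this view with the earlier opposite one.

```bash
python3 -c "
from h import *
c=load('w8')
print(ray(c,277.5,229,.073),ray(c,302,229,.073)-ray(c,253,229,.073))
b=[(206,190),(354,212),(349,244),(202,222)]
im=cv2.imread('pics/w8.png');cv2.imwrite('pics/w8z.png',np.clip(cv2.resize(im[170:270,190:370],None,fx=4.4,fy=4.4,interpolation=cv2.INTER_CUBIC)*1.8,0,255).astype('uint8'))"
```

```text
[0.58144645 0.05203299 0.073     ] [0.00126164 0.02951867 0.        ]
```

View pics/w8z.png

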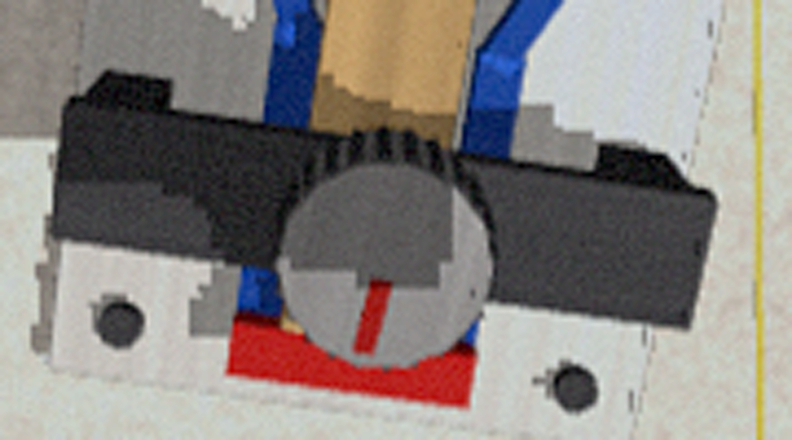

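```bash
python3 -c "
from h import *
plan([.5822,.0514,.065])"
```

```text
t 11.22 tcp [0.5852 0.0501 0.1397] heading x 177.04 tilt 0.55 shift [ 2.4  0.9 74.7] roll None j6 -1.540 gap 0.0852 F [-0.01  0.09  0.66] T [ 0.023  0.009 -0.02 ]
```

Call:
{"name": "drive_tool", "arguments": {"moves": [[2.5,1,15,0,-1],[2.5,1,30,0,-1],[2.5,1,50,0,-1],[2.5,1,65,0,-1],[2.5,1,70,0,-1]], "grip_force": 30}}

```text
time: 11.63
tcp_pos: [0.581, 0.0516, 0.0677]
ee_rot: [-0.087, -3.129, -0.006]
contact_force: [-1.2, -0.2, -1.1]
finger_gap: 0.0854
```

```bash
python3 -c "
from h import *
plan([.5822,.0514,.065])"
```

```text
t 11.63 tcp [0.581  0.0516 0.0677] heading x 176.82 tilt 0.70 shift [-1.2 -0.1  2.7] roll None j6 -1.535 gap 0.0854 F [-1.24 -0.21 -1.11] T [-0.063 -0.031  0.029]
```

Call:
{"name": "drive_tool", "arguments": {"moves": [[-1,0,2.5,0,-1],[-1,0,2.5,0,0],[-1,0,2.5,0,0.6],[-1,0,2.5,0,1],[-1,0,2.5,0,1]], "grip_force": 40}}

```text
time: 12.05
tcp_pos: [0.5825, 0.0515, 0.066]
ee_rot: [-0.088, -3.13, -0.006]
contact_force: [0.2, -0.4, 0.0]
finger_gap: 0.0388
```

Call:
{"name": "drive_tool", "arguments": {"moves": [[0,0,0,0,1],[0,0,0,0,1],[0,0,0,0,1],[0,0,0,0,1],[0,0,0,0,1]]}}

```text
time: 12.47
tcp_pos: [0.5826, 0.052, 0.0665]
ee_rot: [-0.088, -3.131, -0.007]
contact_force: [-1.3, 4.5, 2.2]
finger_gap: 0.0286
```

```bash
python3 -c "
from h import *
plan([.5822,.0514,.065])"
```

```text
t 12.47 tcp [0.5826 0.052  0.0665] heading x 176.78 tilt 0.61 shift [ 0.4 -0.6  1.5] roll None j6 -1.534 gap 0.0286 F [-1.25  4.47  2.25] T [ 0.802  0.192 -0.051]
```

Call:
{"name": "drive_tool", "arguments": {"moves": [[0,0,0,0.8,1],[0,0,0,1.6,1],[0,0,0,2.4,1],[0,0,0,3.2,1],[0,0,0,4,1]]}}

```text
time: 12.88
tcp_pos: [0.5826, 0.0521, 0.0666]
ee_rot: [-0.744, -3.042, -0.004]
contact_force: [0.6, 3.4, -5.8]
finger_gap: 0.0284
```

```bash
cat >> h.py <<'E'
def tq(n=6):
    T=[];
    for i in range(n):
        grab_frame('side'); T.append(np.r_[sense()['torque'],sense()['contact_force']])
    T=np.array(T); s=sense(); R=Ro.from_rotvec(s['ee_rot']).as_matrix()
    print('t %.2f'%s['time'],'Tz',T[:,2].round(3),'mean',T.mean(0).round(3),'heading %.2f'%np.degrees(np.arctan2(R[1,0],R[0,0])),'j6 %.3f'%s['joint_positions'][5],'tcp',s['tcp_pos'].round(4),'gap',round(s['finger_gap'],4))
E
python3 -c "
from h import *
print(sense()['torque']);tq()
snap('wrist','w9.png')"
```

```text
[ 0.3774063  -0.20951     0.05856236]
t 13.18 Tz [-0.085  0.001 -0.106 -0.113 -0.076  0.044] mean [ 0.494 -0.131 -0.056  0.654  2.838 -4.342] heading 152.91 j6 -1.118 tcp [0.5826 0.0521 0.0666] gap 0.0284
```

View pics/w9.png

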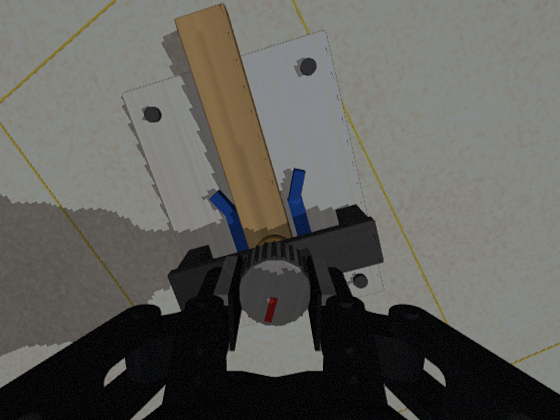

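Call:
{"name": "drive_tool", "arguments": {"moves": [[0,0,0,0.5,1],[0,0,0,1,1],[0,0,0,1,1],[0,0,0,1,1],[0,0,0,1,1]]}}

```text
time: 13.65
tcp_pos: [0.5826, 0.0521, 0.0666]
ee_rot: [-0.889, -3.002, -0.004]
contact_force: [0.7, 3.7, -4.1]
finger_gap: 0.0286
```

```bash
python3 -c "
from h import *
tq(10)"
```

```text
t 14.15 Tz [ 0.043 -0.007  0.055 -0.009  0.05   0.026  0.062  0.024  0.066  0.017] mean [ 0.633 -0.175  0.033  0.984  3.611 -4.483] heading 146.89 j6 -1.013 tcp [0.5826 0.0521 0.0666] gap 0.0281
```

Call:
{"name": "drive_tool", "arguments": {"moves": [[0,0,0,0.5,1],[0,0,0,1,1],[0,0,0,1,1],[0,0,0,1,1],[0,0,0,1,1]]}}

```text
time: 14.57
tcp_pos: [0.5826, 0.0522, 0.0666]
ee_rot: [-1.045, -2.952, -0.003]
contact_force: [1.7, 3.2, -4.9]
finger_gap: 0.0283
```

```bash
python3 -c "
from h import *
tq(10)"
```

```text
t 15.07 Tz [-0.015  0.02  -0.002  0.058  0.03   0.015  0.106  0.035  0.01   0.038] mean [ 0.766 -0.25   0.03   1.027  4.11  -4.259] heading 140.91 j6 -0.908 tcp [0.5826 0.0521 0.0666] gap 0.0285
```

Call:
{"name": "drive_tool", "arguments": {"moves": [[0,0,0,0.5,1],[0,0,0,1,1],[0,0,0,1.5,1],[0,0,0,1.5,1],[0,0,0,1.5,1]]}}

```text
time: 15.48
tcp_pos: [0.5827, 0.0522, 0.0667]
ee_rot: [-1.274, -2.86, -0.001]
contact_force: [1.6, 3.9, -4.5]
finger_gap: 0.0283
```

```bash
python3 -c "
from h import *
tq(8)"
```

```text
t 15.88 Tz [-0.086  0.04   0.021 -0.014  0.043  0.035  0.013  0.054] mean [ 0.88  -0.333  0.013  1.452  4.967 -4.801] heading 131.94 j6 -0.752 tcp [0.5827 0.0522 0.0666] gap 0.0282
```

Call:
{"name": "drive_tool", "arguments": {"moves": [[0,0,0,0.5,1],[0,0,0,1,1],[0,0,0,1.5,1],[0,0,0,1.5,1],[0,0,0,1.5,1]]}}

```text
time: 16.3
tcp_pos: [0.5827, 0.0522, 0.0666]
ee_rot: [-1.495, -2.751, -0.0]
contact_force: [1.1, 5.2, -5.5]
finger_gap: 0.0282
```

```bash
python3 -c "
from h import *
tq(8)"
```

```text
t 16.70 Tz [-0.03  -0.079 -0.09  -0.037 -0.053 -0.059 -0.042 -0.089] mean [ 0.887 -0.418 -0.06   1.431  4.873 -5.14 ] heading 122.98 j6 -0.595 tcp [0.5827 0.0522 0.0666] gap 0.0285
```

Call:
{"name": "drive_tool", "arguments": {"moves": [[0,0,0,0.5,1],[0,0,0,1,1],[0,0,0,1.5,1],[0,0,0,1.5,1],[0,0,0,1.5,1]]}}

```text
time: 17.12
tcp_pos: [0.5828, 0.0522, 0.0667]
ee_rot: [-1.704, -2.627, 0.001]
contact_force: [0.9, 4.8, -4.8]
finger_gap: 0.0286
```

```bash
python3 -c "
from h import *
tq(8)"
```

```text
t 17.52 Tz [-0.061 -0.044 -0.041 -0.037 -0.072 -0.084 -0.1   -0.102] mean [ 0.89  -0.437 -0.068  1.213  4.874 -4.965] heading 114.09 j6 -0.440 tcp [0.5827 0.0522 0.0666] gap 0.0285
```

Call:
{"name": "drive_tool", "arguments": {"moves": [[0,0,0,0.5,1],[0,0,0,1,1],[0,0,0,1,1],[0,0,0,1,1],[0,0,0,1,1]]}}

```text
time: 17.93
tcp_pos: [0.5828, 0.0522, 0.0666]
ee_rot: [-1.835, -2.537, 0.002]
contact_force: [1.6, 4.4, -5.8]
finger_gap: 0.0284
```

```bash
python3 -c "
from h import *
tq(8)
snap('wrist','w10.png')"
```

```text
t 18.33 Tz [-0.109 -0.021 -0.078 -0.076 -0.038 -0.019 -0.066 -0.082] mean [ 0.865 -0.444 -0.061  1.609  4.849 -5.415] heading 108.26 j6 -0.338 tcp [0.5828 0.0523 0.0666] gap 0.0284
```

View pics/w10.png

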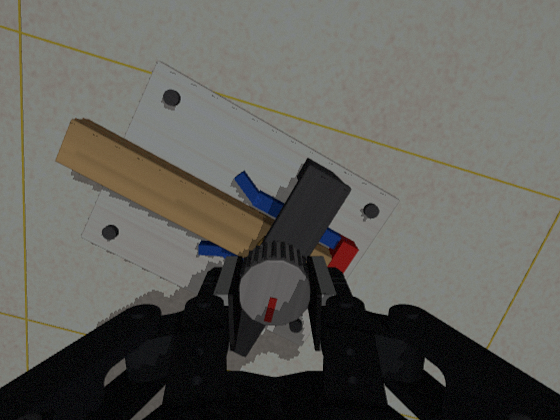

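Call:
{"name": "drive_tool", "arguments": {"moves": [[0,0,0,0.5,1],[0,0,0,1,1],[0,0,0,1.5,1],[0,0,0,1.5,1],[0,0,0,1.5,1]]}}

```text
time: 18.8
tcp_pos: [0.5828, 0.0522, 0.0666]
ee_rot: [-2.025, -2.388, 0.003]
contact_force: [2.4, 4.8, -4.7]
finger_gap: 0.0281
```

```bash
python3 -c "
from h import *
tq(8)"
```

```text
t 19.20 Tz [-0.086 -0.026 -0.054 -0.09  -0.056 -0.025 -0.087 -0.058] mean [ 0.84  -0.484 -0.06   1.47   4.739 -5.275] heading 99.43 j6 -0.184 tcp [0.5828 0.0522 0.0667] gap 0.0286
```

Call:
{"name": "drive_tool", "arguments": {"moves": [[0,0,0,0.5,1],[0,0,0,1,1],[0,0,0,1,1],[0,0,0,1,1],[0,0,0,1,1]]}}

```text
time: 19.62
tcp_pos: [0.5829, 0.0522, 0.0667]
ee_rot: [-2.144, -2.283, 0.004]
contact_force: [1.7, 5.1, -5.1]
finger_gap: 0.0282
```

```bash
python3 -c "
from h import *
tq(8)"
```

```text
t 20.02 Tz [-0.007 -0.072  0.019 -0.018  0.023  0.016  0.048  0.008] mean [ 8.210e-01 -5.060e-01  2.000e-03  1.549e+00  4.990e+00 -5.293e+00] heading 93.57 j6 -0.082 tcp [0.5828 0.0522 0.0666] gap 0.0282
```

Call:
{"name": "drive_tool", "arguments": {"moves": [[0,0,0,0.5,1],[0,0,0,1,1],[0,0,0,1,1],[0,0,0,1,1],[0,0,0,1,1]]}}

```text
time: 20.43
tcp_pos: [0.5829, 0.0522, 0.0667]
ee_rot: [-2.258, -2.17, 0.004]
contact_force: [1.6, 4.1, -5.5]
finger_gap: 0.0285
```

```bash
python3 -c "
from h import *
tq(10)"
```

```text
t 20.93 Tz [ 0.036 -0.025  0.037  0.035 -0.011  0.021  0.002  0.082  0.089  0.084] mean [ 0.8   -0.551  0.035  1.502  4.517 -5.81 ] heading 87.63 j6 0.022 tcp [0.5829 0.0522 0.0667] gap 0.0284
```

Call:
{"name": "drive_tool", "arguments": {"moves": [[0,0,0,0.5,1],[0,0,0,1,1],[0,0,0,1,1],[0,0,0,1,1],[0,0,0,1,1]]}}

```text
time: 21.35
tcp_pos: [0.5829, 0.0522, 0.0667]
ee_rot: [-2.368, -2.05, 0.005]
contact_force: [2.5, 3.9, -5.7]
finger_gap: 0.0284
```

```bash
python3 -c "
from h import *
tq(10)"
```

```text
t 21.85 Tz [ 0.026  0.015  0.024 -0.016  0.025  0.03   0.006 -0.024  0.092  0.025] mean [ 0.725 -0.611  0.02   1.948  4.728 -6.211] heading 81.64 j6 0.126 tcp [0.5829 0.0522 0.0667] gap 0.0282
```

Still free (about +0.02). I'll continue.

Call:
{"name": "drive_tool", "arguments": {"moves": [[0,0,0,0.5,1],[0,0,0,1,1],[0,0,0,1.5,1],[0,0,0,1.5,1],[0,0,0,1.5,1]]}}

```text
time: 22.27
tcp_pos: [0.583, 0.0522, 0.0667]
ee_rot: [-2.522, -1.857, 0.006]
contact_force: [2.1, 4.1, -5.0]
finger_gap: 0.0285
```

```bash
python3 -c "
from h import *
tq(10)"
```

```text
t 22.77 Tz [-0.104 -0.014 -0.011  0.052  0.044  0.028  0.04  -0.001  0.082  0.053] mean [ 0.66  -0.57   0.017  1.788  3.916 -4.222] heading 72.66 j6 0.283 tcp [0.5829 0.0522 0.0667] gap 0.0285
```

Call:
{"name": "drive_tool", "arguments": {"moves": [[0,0,0,0.5,1],[0,0,0,1,1],[0,0,0,1.5,1],[0,0,0,1.5,1],[0,0,0,1.5,1]]}}

```text
time: 23.18
tcp_pos: [0.583, 0.0522, 0.0668]
ee_rot: [-2.66, -1.654, 0.007]
contact_force: [1.7, 3.7, -2.8]
finger_gap: 0.028
```

```bash
python3 -c "
from h import *
tq(10)"
```

```text
t 23.68 Tz [0.024 0.05  0.101 0.115 0.17  0.165 0.181 0.16  0.143 0.172] mean [ 0.521 -0.512  0.128  1.513  3.845 -1.701] heading 63.67 j6 0.440 tcp [0.583  0.0522 0.0667] gap 0.0285
```

```bash
python3 -c "
from h import *
tq(20)"
```

```text
t 24.68 Tz [0.137 0.153 0.131 0.141 0.117 0.163 0.169 0.165 0.174 0.087 0.187 0.14
 0.161 0.098 0.136 0.182 0.13  0.153 0.125 0.16 ] mean [ 0.467 -0.517  0.146  1.441  3.278  0.14 ] heading 63.65 j6 0.440 tcp [0.583  0.0522 0.0667] gap 0.0287
```

Call:
{"name": "drive_tool", "arguments": {"moves": [[0,0,0,0.2,1],[0,0,0,0.4,1],[0,0,0,0.4,1],[0,0,0,0.4,1],[0,0,0,0.4,1]]}}

```text
time: 25.1
tcp_pos: [0.583, 0.0522, 0.0667]
ee_rot: [-2.696, -1.596, 0.007]
contact_force: [2.1, 2.7, -0.1]
finger_gap: 0.0284
```

```bash
python3 -c "
from h import *
tq(24)
snap('wrist','w11.png')"
```

```text
t 26.30 Tz [0.058 0.128 0.118 0.071 0.152 0.127 0.128 0.124 0.09  0.075 0.127 0.106
 0.111 0.108 0.153 0.106 0.141 0.105 0.123 0.102 0.083 0.114 0.117 0.137] mean [ 0.401 -0.501  0.113  1.483  2.804  1.43 ] heading 61.25 j6 0.482 tcp [0.583  0.0522 0.0667] gap 0.0282
```

View pics/w11.png

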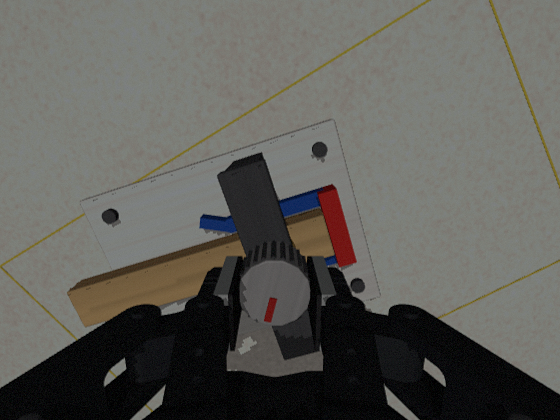

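Call:
{"name": "drive_tool", "arguments": {"moves": [[0,0,0,0.15,1],[0,0,0,0.3,1],[0,0,0,0.3,1],[0,0,0,0.3,1],[0,0,0,0.3,1]]}}

```text
time: 26.77
tcp_pos: [0.583, 0.0522, 0.0668]
ee_rot: [-2.721, -1.554, 0.008]
contact_force: [1.0, 1.3, 1.6]
finger_gap: 0.028
```

```bash
python3 -c "
from h import *
tq(24)"
```

```text
t 27.97 Tz [0.057 0.079 0.082 0.136 0.12  0.175 0.155 0.125 0.13  0.119 0.117 0.122
 0.102 0.12  0.149 0.13  0.099 0.146 0.144 0.148 0.159 0.095 0.139 0.134] mean [ 0.358 -0.478  0.124  1.245  2.728  2.143] heading 59.46 j6 0.513 tcp [0.583  0.0522 0.0667] gap 0.0286
```

At-rest torque is now about 0.13 N m against a free level of −0.06 to +0.03. That and the angle turned since touch put the foot force at about 24–28 N, so I'll stop here and let go.

Call:
{"name": "drive_tool", "arguments": {"moves": [[0,0,0,0,0.5],[0,0,0,0,0],[0,0,0,0,-0.5],[0,0,0,0,-1],[0,0,0,0,-1]]}}

```text
time: 28.38
tcp_pos: [0.5828, 0.052, 0.0666]
ee_rot: [-2.721, -1.553, 0.009]
contact_force: [-0.7, -0.2, 0.3]
finger_gap: 0.0754
```

Call:
{"name": "drive_tool", "arguments": {"moves": [[0,0,0,0,-1],[0,0,-10,0,-1],[0,0,-30,0,-1],[0,0,-60,0,-1],[0,0,-80,0,-1]]}}

```text
time: 28.8
tcp_pos: [0.5838, 0.0517, 0.1492]
ee_rot: [-2.721, -1.554, 0.007]
contact_force: [1.0, -1.4, 1.1]
finger_gap: 0.0853
```

```bash
python3 -c "
from h import *
tq(4)
snap('wrist','w12.png');snap('side','s12.png');snap('top','t12.png')
b=cv2.imread('pics/s12.png');b=cv2.resize(b[170:310,190:380],(760,560),interpolation=cv2.INTER_CUBIC)
cv2.imwrite('pics/s12z.png',np.clip(b*1.3,0,255).astype('uint8'))"
```

```text
t 29.00 Tz [-0.031  0.031 -0.032  0.057] mean [-0.031  0.001  0.007  0.301 -0.112  0.886] heading 59.45 j6 0.514 tcp [0.5837 0.0517 0.1474] gap 0.0853
```

View pics/w12.png

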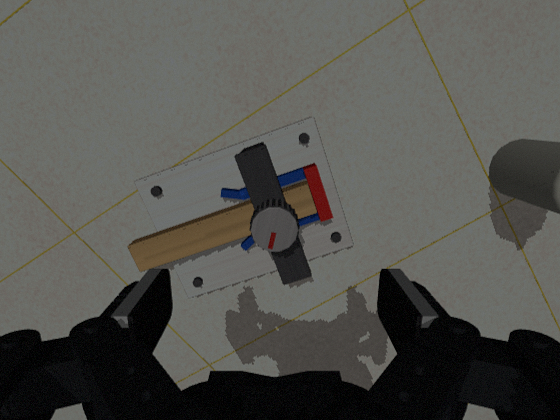

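View pics/s12z.png

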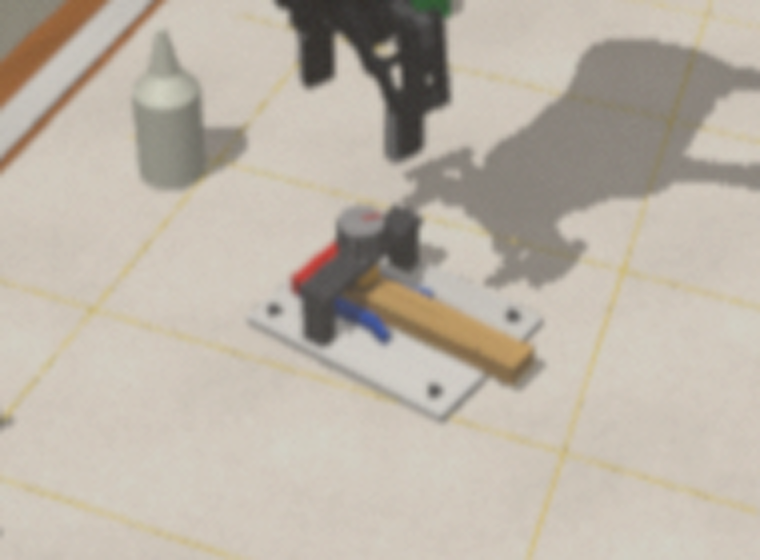

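The wrist view shows the spar still against the stop near (308,190), with the knob free of the fingers. With the hand empty the torque reads about 0, so the sensor has almost no bias. Handing in.

```bash
python3 -c "
from h import *
tq(6)
close_job()"
```

```text
t 29.45 Tz [ 0.037  0.031 -0.037  0.024 -0.012  0.013] mean [ 0.007 -0.033  0.01  -0.017 -0.041 -0.267] heading 59.45 j6 0.514 tcp [0.5833 0.0517 0.1462] gap 0.0853
the job is handed in; nothing more can be done
```

The spar is in the channel against the red end stop, with the foot tightened onto it. I handed the job in at 29.5 s with the gripper open and clear of everything.

- **Seating:** I pushed the spar home until the push force reached about 12 N. The wrist pictures before and after clamping show no gap at the stop.
- **Clamping:** I turned the screw clockwise about 117° in one grip, and the knob's marker showed no slip. The torque at rest rose from −0.06 to +0.03 N m while free to 0.11–0.15 N m over the last three stops, and was 0.12–0.13 N m at the end. With the hand empty the sensor read 0.01 N m.
- **Foot force:** I estimate about 25 N, within the 20 to 35 N asked for, but this is inferred, not measured. The three contact readings (0.146, 0.113 and 0.124 N m) did not rise steadily with angle. The torque gives about 21–28 N and the angle since first touch about 24 N, so the force could be near the low end of the range.
- **Bystanders:** The arm stayed well clear of the bottle, tray and block. In the last pictures I looked at only the bottle and part of the tray were in view, and I did not measure any of them again. I took a final top-camera picture but did not check it.

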